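Set the V-block clamp for a brass rod

ROBOT

A 6-joint arm with a two-finger parallel gripper is mounted at the origin on the work surface. World frame = base frame: x ahead of the robot, y to its left, z up, the work surface at z = 0. Lengths are in m, angles in rad, forces in N, time in s.
With the tool pointing down it reaches from about 0.3 to 0.875 m from the base axis. Payload 6.4 kg.
Tool frame: the origin (TCP) lies between the finger pads; the fingertips stand ctrl.tip_extent ahead of it and the grasp point (between the pads) is the TCP (ctrl.tip_extent is the distance from the TCP to the fingertips, in m); z points along the fingers, y is the line along which they close (so a half turn about z gives the same grasp; the last joint's range is limited). The gripper opens to 85 mm and grips with 20 to 120 N. Pads are 22 mm wide; open, the fingers measure 114 mm over their backs; the gripper's body (76 mm by 85 mm) begins 54 mm behind the grasp point. The pads swing forward as they close: fully open they stand 13 mm farther back than shut.
Start: joints at [0.905, 0.181, 1.607, -0, 1.354, -0.206], TCP at [0.255, 0.515, 0.25] pointing down, gripper open.
Joint ranges: [-2.99, 2.99], [-0.89, 2.07], [0.3, 2.58], [-1.14, 4.28], [0, 2.63], [-3.12, 3.12]. Speed limits (rad/s): [2.57, 2.57, 3.01, 3.14, 3.14, 3.14].

INTERFACE

Orientations are given as a unit quaternion [w, x, y, z].
In Python, from bench import ctrl gives the robot as it stands.
- The arm moves only by the tool send_rows, never from a script. Its arguments are lists of equal length, an entry for each row: "dr": the turn, a rotation vector about the tool's x, y, z in units of 6 degrees (1.0 is 6 degrees), a list of three; "xyz": the shift along the tool's x, y, z in cm, a list of three; "jaw": the opening in per cent of the stroke, from 0 (shut) to 100 (fully open). In form: {"dr": [[wx, wy, wz], ...], "xyz": [[dx, dy, dz], ...], "jaw": [jaw, ...]}. A call has exactly 8 rows; each row is the pose to reach, as a shift and turn from the pose commanded when the call began, along the tool's axes at that moment; what a row does not reach only later rows make up. A row lasts 1/8 s, in which the tool goes at most 62.5 mm and 10.7 degrees, less where a joint would pass 70% of its speed; a pose out of reach is approached as far as the arm can. A call with a gripper value outside its range is refused whole. The fingers move at their own pace and stop on an object; the grip force is fixed at half the most. Time passes only in rows, so rows that repeat a pose let the fingers close, or fill a call up. It gives the time, the measured TCP pose, the force, the opening and the grip force at its end, in the units of the state.
- ctrl.get_obs(): the state, without advancing time (a new reading comes with each control period).
- ctrl.camera(name): name is "scene" or "top" or "wrist"; returns the picture (384x512x3 uint8, red, green, blue); there is no depth.
- ctrl.calibration(name): a dict with "camera_matrix" (3x3 intrinsics, pixels), "world_from_camera" (4x4, takes a point from camera to world coordinates). Camera axes: x right, y up, looking along -z (the intrinsics and any distortion apply to the point x, -y, -z); pixel columns grow to the right and rows downward; lengths in m; the calibration is good to about 2 mm. A picture is of the moment at which its call begins: read the wrist's pose just before it. calibration takes no time and is no camera call; for the wrist camera it gives the pose at the moment of the call.
- ctrl.hand_in(): hands the job in; it is judged then, once.
The state is a dict: "time_s": time; "q": joint angles; "dq": joint speeds; "joint_efforts": joint torques, N m; "eef_pos": TCP position; "eef_rot": TCP orientation; "wrist_force": force on the tool from outside, world axes, zero at the start; "torque": the same for the moment, N m; "opening": opening from 0.0 (shut) to 1.0 (fully open); "grasp_force": force on a finger pad.
Only numpy, scipy, OpenCV 4.12 (cv2) and the standard library are available. Lean on these libraries where they do the work, as an engineer would, in place of code of your own. Each camera call takes 0.05 s, during which the arm holds its last target. There are 200 camera calls.

TASK

Push the brass rod along the V-block until its nose is up against the stop plate, then screw the clamp's thumbscrew down until it seats. Then back it off a quarter turn, so that the rod stays at the stop but can still be turned to line it up under the microscope, and finish still holding the thumbscrew at that setting, without letting go of it. Leave the other things on the bench where they are.

Things in the scene. Friction and masses are not known exactly. Their poses are not given: they have to be found in the camera images.
- vblock: Steel V-block on a dark 160 (x) by 100 (y) by 12 mm sub-plate fixed to the bench. Origin: under the sub-plate's middle, on the bench; x along the V to the stop plate, z up. Block 100 (x) by 70 (y) mm, top 67 mm above the bench, with a 90-degree V, 44 mm wide at the top. The V runs roughly from left to right as the robot sees it: the stop at the right end, the rod's tail out of the open left end.
- stop_face (a point): Point on the stop plate's inner face that the middle of the rod's nose meets, 59 mm above the bench, 50 mm from the V-block's middle. The stop plate stands across the V-block's right-hand (+x) end: 6 mm thick, 44 mm wide (y), 18 to 70 mm above the bench.
- rod: Round brass rod lying loose in the V under the clamp, 20 mm in diameter, 130 mm long, about 0.35 kg. Origin: its middle, on the axis, 59 mm above the bench; x runs along it to the nose. It starts 10 to 26 mm short of the stop; the tail stands 40 to 56 mm out of the block's open end, still 30 mm once home. It slides in the V with a few N.
- rod_nose (a point): Centre of the rod's flat nose, the end towards the stop plate.
- rod_tail (a point): Centre of the rod's flat tail, the free end sticking out of the V-block, 59 mm above the bench.
- thumbscrew (a joint): Turn of the clamp's thumbscrew in rad about the upright axis: 0 = seated (its foot hard on the rod, it turns no further), growing as it is backed off, anticlockwise seen from above; a quarter turn is 1.57. It starts 2.0 to 4.2 rad open. Ordinary right-hand thread, 2 mm rise a turn; it stays where it is left and takes about 0.05 Nm to turn.
- screw_head: The thumbscrew's steel head, an upright flat blade 44 mm wide, 10 mm thick, 26 mm high on a 17 mm round collar. Origin: the blade's middle, on the screw's upright axis, 121 mm above the bench (blade 108 to 134 mm). It turns with the screw: x along the blade's width, y across its thickness (with the joint at 0 as the V-block's x and y).
- clamp_top (a point): Middle of the stirrup clamp's flat top, 96 mm above the bench, right under the thumbscrew (a low boss round the screw reaches 99 mm). The steel stirrup straddles the middle of the V-block: 18 mm wide along the V, 90 mm across it; its legs go down both sides of the block.
- loupe: Bystander: black eye loupe, 42 mm across, 32 mm high, standing near the V-block. Origin under its middle.
- offcut: Bystander: short brass offcut, 20 mm in diameter, 38 mm high, standing on end beside the V-block. Origin under its middle.
- tweezers: Bystander: steel tweezers, 135 mm long, lying beside the V-block. Origin under the middle.
- graver: Bystander: hand graver with a wooden mushroom handle, 110 mm long, lying beyond the V-block. Origin under the middle.
- hammer: Bystander: small hammer, 240 mm long, lying on the right. Origin under the middle.
- calipers: Bystander: digital calipers, 210 mm long, lying on the left. Origin under the middle of the beam.
There are look-alikes about, which are no part of the job. What is shaped like the rod but pink is not meant. What is shaped like the vblock but purple is not meant.

How it is judged:
On the way, in this order (a step that is already met when the one before it is completed fails the run):
1. the rod lies in the V with its nose against the stop plate (x of rod_nose in the frame of vblock above 0.0475 m and y of rod_nose in the frame of vblock between -0.003 and 0.003 m and z of rod_nose in the frame of vblock between 0.055 and 0.063 m and y of rod_tail in the frame of vblock between -0.004 and 0.004 m and z of rod_tail in the frame of vblock between 0.054 and 0.064 m), for 0.2 s.
2. the thumbscrew is screwed down until it seats, the rod still at the stop (all of step 1 and value of joint thumbscrew below 0.08 rad), for 0.2 s.
At the end, for the whole second after the job is handed in: The thumbscrew stands still a quarter turn off its seat (1.57 rad, within 0.25) and the fingers still grip it (contact force over 1 N); the rod lies in the V (within 3 mm at the nose, 4 mm at the tail; height within 4 and 5 mm) with its nose within 2.5 mm of the stop plate (all of step 1 and value of joint thumbscrew between 1.32 and 1.82 rad and velocity of joint thumbscrew between -0.1 and 0.1 rad/s and contact force between the fingers and screw_head above 1 N); the arm keeps its last pose, push and grip.
It fails at once if another thing on the bench is moved by more than 20 mm (distance of any of loupe, offcut, tweezers, graver, hammer, calipers from where it was at the start of the episode above 0.02 m).
It also fails if it takes over 72 s, if anything falls off the work surface, if the arm or the gripper's body presses on something with over 40 N, if the wrist force passes 120 N, or if a joint passes its speed limit or range.

## Working session

There is one attempt and no reset: what is moved stays moved. The work goes in short steps, Python scripts to look and compute and a tool call to move; the robot and the scene stay as the last step left them, time stands still between calls to the robot, and variables do not carry over. Pictures are saved under pics/ and viewed, at most 10 in all, crops included, and the job is handed in when it is done.

Besides the shell and the picture viewer there is one more tool, called after "Request:" as name(argument=value, ...) on one line, values as JSON. send_rows: Moves the arm, as the interface text tells. Its arguments: {"type":"object","properties":{"dr":{"type":"array","items":{"type":"array","items":{"type":"number"}}},"xyz":{"type":"array","items":{"type":"array","items":{"type":"number"}}},"jaw":{"type":"array","items":{"type":"number"}}},"required":["dr","xyz","jaw"]}

```bash
mkdir -p pics; python3 - <<'E'
from bench import ctrl
import cv2
o=ctrl.get_obs();print(o,ctrl.tip_extent)
for n in("scene","top"):
    cv2.imwrite(f"pics/{n}0.png",ctrl.camera(n)[:,:,::-1]);c=ctrl.calibration(n);print(n,c)
E
```

```text
{'time_s': 0.0, 'q': array([ 9.04726433e-01,  1.81545534e-01,  1.60802518e+00, -2.37839797e-05,
        1.35380144e+00, -2.06280970e-01]), 'dq': array([ 0.00156399, -0.0018319 ,  0.00064078,  0.00028883,  0.00149207,
       -0.00045277]), 'joint_efforts': array([-1.11181831e-03, -4.44893575e+01, -3.51319706e+01, -5.96244063e-04,
        9.44548199e-03,  1.40983664e-05]), 'eef_pos': array([0.25480746, 0.51486747, 0.2493733 ]), 'eef_rot': array([-3.65375189e-04,  2.27872170e-01,  9.73690650e-01, -8.11353463e-04]), 'wrist_force': array([-0.07183604,  0.5623348 ,  0.10110427]), 'torque': array([0.0270164 , 0.02287301, 0.00941523]), 'grasp_force': 0.0, 'opening': 0.9983048393074954} 0.019
scene {'camera_matrix': array([[358.11809677,   0.        , 258.76970863],
       [  0.        , 358.11809677, 192.17945787],
       [  0.        ,   0.        ,   1.        ]]), 'world_from_camera': array([[-0.82708486, -0.34585651,  0.44307326,  0.94566643],
       [ 0.56174701, -0.48161165,  0.67267415,  0.57675427],
       [-0.01925949,  0.80525368,  0.59261756,  0.64283842],
       [ 0.        ,  0.        ,  0.        ,  1.        ]])}
top {'camera_matrix': array([[498.9329429 ,   0.        , 260.13066975],
       [  0.        , 498.9329429 , 190.49935977],
       [  0.        ,   0.        ,   1.        ]]), 'world_from_camera': array([[-0.12375577,  0.97074766, -0.20575106,  0.24760003],
       [-0.99231001, -0.12154934,  0.02337946, -0.00772917],
       [-0.00231335,  0.20706218,  0.97832505,  1.55638667],
       [ 0.        ,  0.        ,  0.        ,  1.        ]])}
```

View pics/scene0.png

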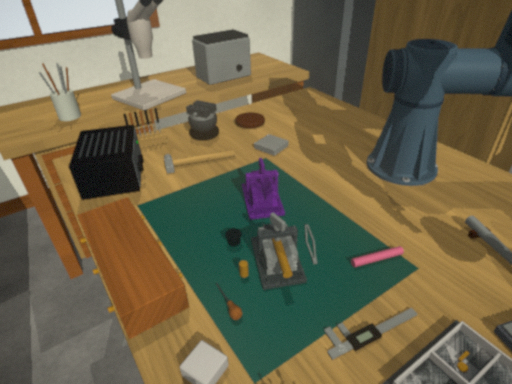

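View pics/top0.png

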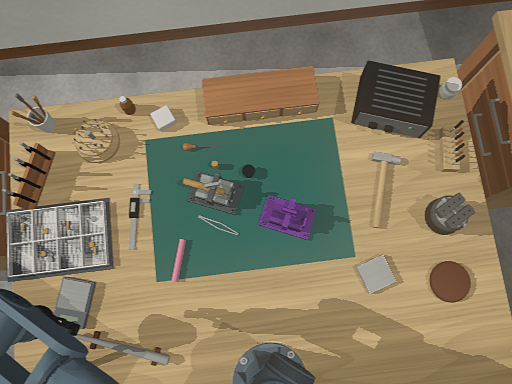

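Top view: the steel V-block with the brass rod is at about (216,190), rod tail at (186,182). Look-alikes are the purple block (287,216), pink rod (179,260) and the standing brass offcut (214,164). I choose the steel block and brass rod at (216,190), and check it in a close crop.

```bash
cat > h.py <<'E'
import numpy as np,cv2
from bench import ctrl
from scipy.spatial.transform import Rotation as R
def ray(c,u,v):
    K=c["camera_matrix"];T=c["world_from_camera"]
    d=np.linalg.inv(K)@[u,v,1];return T[:3,3],T[:3,:3]@[d[0],-d[1],-d[2]]
def at(c,u,v,z):
    p,d=ray(c,u,v);return p+d*(z-p[2])/d[2]
def proj(c,P):
    T=c["world_from_camera"];q=T[:3,:3].T@(np.asarray(P)-T[:3,3]);K=c["camera_matrix"]
    return np.array([K[0,0]*q[0]/-q[2]+K[0,2],K[1,1]*-q[1]/-q[2]+K[1,2]])
def rot(o): w=o["eef_rot"];return R.from_quat([w[1],w[2],w[3],w[0]])
E
python3 - <<'E'
from h import *
i=cv2.imread("pics/top0.png")[150:230,165:270];a=cv2.resize(i,None,fx=7.5,fy=7.5,interpolation=cv2.INTER_CUBIC)
cv2.imwrite("pics/c1.png",a)
c=ctrl.calibration("top")
for n,u,v,z in[("blk",216,190,.067),("tail",184,182,.06),("loupe",248,171,.03),("offcut",214,163,.038),("tw",218,225,0)]:print(n,at(c,u,v,z).round(3))
o=ctrl.get_obs();print(rot(o).as_matrix().round(3));w=ctrl.calibration("wrist");print(w)
T=w["world_from_camera"];print(rot(o).inv().apply(T[:3,3]-o["eef_pos"]),rot(o).inv().as_matrix()@T[:3,:3])
E
```

```text
blk [0.579 0.09  0.067]
tail [0.618 0.186 0.06 ]
loupe [ 0.636 -0.014  0.03 ]
offcut [0.673 0.089 0.038]
tw [0.481 0.1   0.   ]
[[-0.896  0.444 -0.001]
 [ 0.444  0.896 -0.001]
 [ 0.    -0.002 -1.   ]]
{'camera_matrix': array([[289.46274682,   0.        , 253.57675566],
       [  0.        , 289.46274682, 189.37519018],
       [  0.        ,   0.        ,   1.        ]]), 'world_from_camera': array([[ 0.44449343, -0.85222722, -0.27592454,  0.18426624],
       [ 0.89578046,  0.42228953,  0.13874047,  0.54975514],
       [-0.00171836, -0.30883704,  0.95111342,  0.37273122],
       [ 0.        ,  0.        ,  0.        ,  1.        ]])}
[ 0.07874989 -0.00029487 -0.12325682] [[-8.21664628e-04  9.51007693e-01  3.09166124e-01]
 [ 9.99999656e-01  7.46684064e-04  3.60848252e-04]
 [ 1.12320046e-04  3.09166314e-01 -9.51007980e-01]]
```

View pics/c1.png

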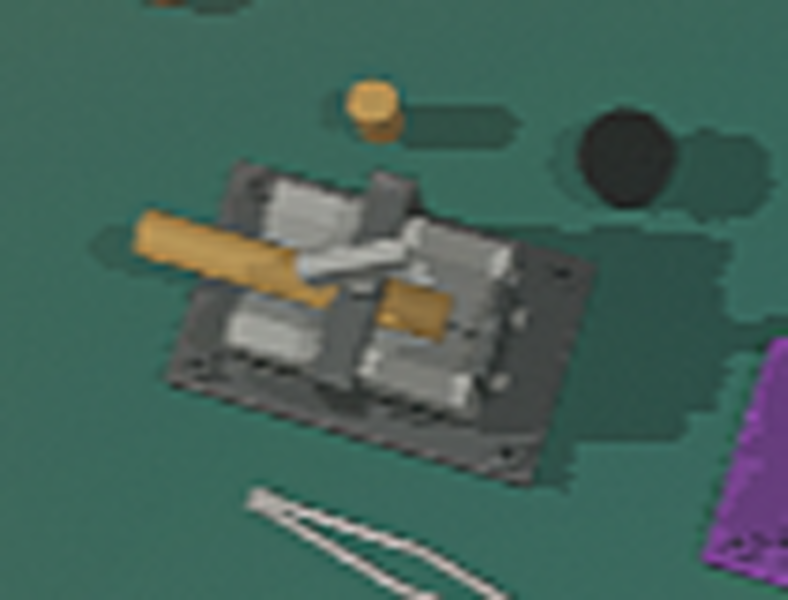

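The crop confirms the target: a grey block with a brass rod (tail at about (145,235), nose at about (450,315)). The blade runs (300,268)-(410,245), about 27° anticlockwise from the V, so the screw is near 3.6 rad open.

```bash
cat >> h.py <<'E'
def move(pos,yaw,o=None):
    "rows units from current pose to tool-down pose with tool-x yaw (deg)"
    o=o or ctrl.get_obs();r=rot(o);y=np.radians(yaw);x=np.array([np.cos(y),np.sin(y),0]);z=np.array([0,0,-1.])
    t=R.from_matrix(np.c_[x,np.cross(z,x),z])
    print("xyz cm",(r.inv().apply(np.array(pos)-o["eef_pos"])*100).round(2),"dr",(np.degrees((r.inv()*t).as_rotvec())/6).round(2))
E
python3 - <<'E'
from h import *
c=ctrl.calibration("top")
P=[at(c,165+u/7.5-.43,150+v/7.5-.43,.012) for u,v in[(240,160),(595,262),(530,485),(168,382)]]
P=np.array(P);print(P.round(3),P.mean(0)); 
for a,b in((0,1),(3,2),(0,3),(1,2)):d=P[b]-P[a];print(np.hypot(*d[:2]),np.degrees(np.arctan2(d[1],d[0])))
f=lambda u,v,z:at(c,165+u/7.5-.43,150+v/7.5-.43,z)
t=f(140,232,.06);n=f(448,315,.06);print("tail",t,"nose",n,n-t)
a,b=f(298,268,.134),f(408,245,.134);d=b-a;print("blade",(a+b)/2,np.hypot(*d[:2]),np.degrees(np.arctan2(d[1],d[0])))
E
```

```text
[[0.661 0.149 0.012]
 [0.598 0.004 0.012]
 [0.507 0.042 0.012]
 [0.569 0.188 0.012]] [0.58371301 0.09576708 0.012     ]
0.15779499197925884 -113.51074089816849
0.15876946331293745 -113.144720234183
0.100058041131743 156.80263667532805
0.09905392980189205 157.36763589162146
tail [0.6229531  0.18760085 0.06      ] nose [0.57261826 0.06587746 0.06      ] [-0.05033485 -0.12172339  0.        ]
blade [0.58430528 0.09642953 0.134     ] 0.04366911058273911 -84.99198813892319
```

```bash
python3 - <<'E'
from h import *
move((.584,.096,.25),156.8)
E
```

```text
xyz cm [-4.809e+01 -2.293e+01 -4.000e-02] dr [-0.02 -0.   -0.52]
```

Request:
send_rows(dr=[[0,0,-0.1],[0,0,-0.2],[0,0,-0.3],[0,0,-0.4],[0,0,-0.5],[0,0,-0.5],[0,0,-0.5],[0,0,-0.5]], xyz=[[-4,-2,0],[-9,-4.3,0],[-14.5,-6.9,0],[-20,-9.5,0],[-25.5,-12.1,0],[-31,-14.8,0],[-36.5,-17.4,0],[-42,-20,0]], jaw=[0,0,0,0,0,0,0,0])

```text
time_s: 1.1
eef_pos: [0.5435, 0.1479, 0.25]
eef_rot: [-0.0, 0.202, 0.979, 0.0]
wrist_force: [0.7, 0.8, -0.4]
opening: 0.001
grasp_force: 0.0
```

Request:
send_rows(dr=[[0,0,0],[0,0,0],[0,0,0],[0,0,0],[0,0,0],[0,0,0],[0,0,0],[0,0,0]], xyz=[[-3,-1.5,0],[-5,-2.4,0],[-6.1,-2.9,0],[-6.1,-2.9,0],[-6.1,-2.9,0],[-6.1,-2.9,0],[-6.1,-2.9,0],[-6.1,-2.9,0]], jaw=[0,0,0,0,0,0,0,0])

```text
time_s: 2.1
eef_pos: [0.5872, 0.0992, 0.2504]
eef_rot: [0.0, 0.202, 0.979, 0.0]
wrist_force: [-0.1, -0.2, 0.4]
opening: -0.003
grasp_force: 0.0
```

```bash
python3 - <<'E'
from h import *
o=ctrl.get_obs();c=ctrl.calibration("wrist");i=ctrl.camera("wrist")[:,:,::-1]
print(o["time_s"],o["eef_pos"],o["q"]);np.savez("w1",K=c["camera_matrix"],T=c["world_from_camera"])
cv2.imwrite("pics/w1.png",i);cv2.imwrite("pics/w1c.png",cv2.resize(i[60:330,76:436],None,fx=2.2,fy=2.2,interpolation=cv2.INTER_CUBIC))
E
```

```text
2.1 [0.58717865 0.09918481 0.25042134] [-3.17987719e-02  2.25613283e-01  1.55373950e+00  1.04963025e-05
  1.36206445e+00 -1.19560432e+00]
```

View pics/w1c.png

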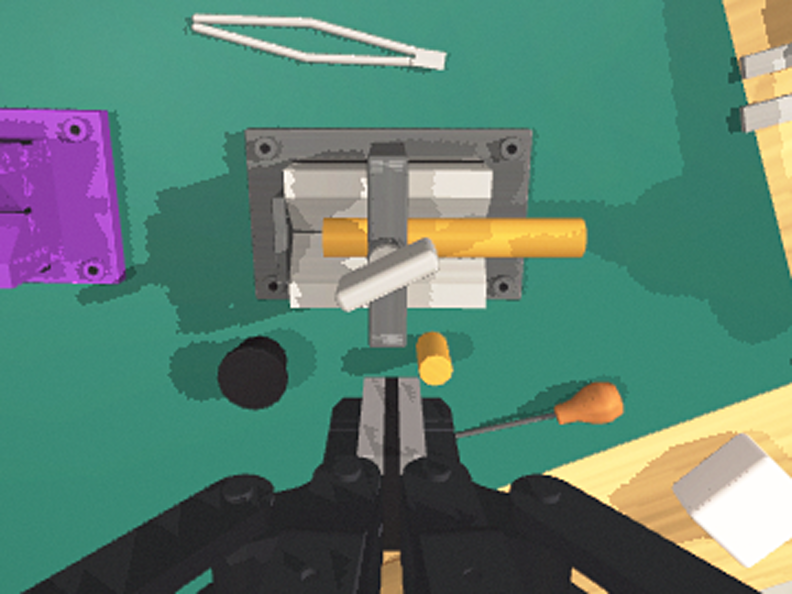

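The wrist crop shows the block upright on its plate, corners (247,128), (532,128), (525,300), (255,298). The rod runs from nose (323,240) to tail (585,238), and the blade top goes from about (340,300) to (435,248). Everything matches the description.

```bash
python3 - <<'E'
from h import *
w=np.load("w1.npz");c={"camera_matrix":w["K"],"world_from_camera":w["T"]}
f=lambda u,v,z:at(c,76+u/2.2-.27,60+v/2.2-.27,z)
P=np.array([f(u,v,.012) for u,v in[(532,128),(247,128),(255,299),(524,301)]])
print(P.mean(0)) 
for a,b in((0,1),(3,2),(0,3),(1,2)):d=P[b]-P[a];print(np.hypot(*d[:2]),np.degrees(np.arctan2(d[1],d[0])))
psi=np.radians(-113.2);ex=np.array([np.cos(psi),np.sin(psi),0]);ey=np.array([-ex[1],ex[0],0]);o=P.mean(0)*[1,1,0]
for n,u,v,z in[("tail",586,237,.059),("nose",323,238,.059),("bladeL",345,300,.134),("bladeR",434,254,.134)]:
    p=f(u,v,z);print(n,p,(p-o)@ex,(p-o)@ey)
# overlay blade models
i=cv2.imread("pics/w1.png");s=4
im=cv2.resize(i[120:240,180:310],None,fx=s,fy=s,interpolation=cv2.INTER_CUBIC)
best=np.radians(-84)
for off in (0,):
    bx=np.array([np.cos(best),np.sin(best),0]);by=np.array([-bx[1],bx[0],0])
    for z,col in((.134,(0,0,255)),(.108,(255,0,0))):
        q=[(proj(c,o+[0,0,z]+bx*a*.022+by*b*.005)-[180,120]+.5)*s-.5 for a,b in((1,1),(1,-1),(-1,-1),(-1,1))]
        cv2.polylines(im,[np.int32(np.round(q))],True,col,1)
cv2.imwrite("pics/ov.png",im)
# pushing start
o2=ctrl.get_obs()
for x,z in((-.150,.25),(-.150,.052)): 
    move(o+ex*x+[0,0,z],156.8);print(o+ex*x)
E
```

```text
[0.58458074 0.09874684 0.012     ]
0.1575353329968136 -113.36509258911943
0.16185478218015728 -113.81422109616199
0.10139196897752491 -22.171821314765342
0.1001254894008027 -24.625831530924124
tail [0.62415476 0.19030088 0.059     ] -0.09974041286535523 0.0003069024635409477
nose [0.57174459 0.06766462 0.059     ] 0.03362547215185123 0.00044642903567374063
bladeL [0.58458907 0.07975772 0.134     ] 0.017450297114821347 0.007488265443499097
bladeR [0.58107827 0.11949864 0.134     ] -0.01769394088273482 -0.011394252158253407
xyz cm [ 0.26 14.86  0.04] dr [ 0.    0.   -0.02]
[0.64367203 0.23661714 0.        ]
xyz cm [ 0.26 14.86 19.84] dr [ 0.    0.   -0.02]
[0.64367203 0.23661714 0.        ]
```

View pics/ov.png

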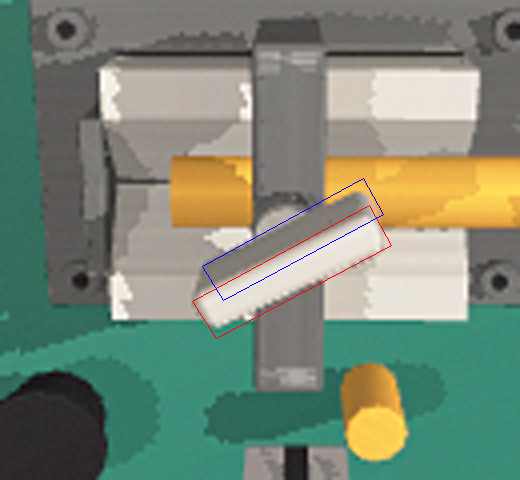

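The overlaid blade model fits to about 1 mm and 1°: screw at about (0.5835, 0.099), V axis about -113.4°, joint about 3.64 rad. Next I go behind the tail and push.

Request:
send_rows(dr=[[0,0,0],[0,0,0],[0,0,0],[0,0,0],[0,0,0],[0,0,0],[0,0,0],[0,0,0]], xyz=[[0.1,3.5,0],[0.2,8,0],[0.2,12,0.5],[0.2,14.9,4],[0.2,14.9,9],[0.2,14.9,14],[0.2,14.9,18],[0.2,14.9,19.8]], jaw=[0,0,0,0,0,0,0,0])

```text
time_s: 3.15
eef_pos: [0.6427, 0.2362, 0.0491]
eef_rot: [-0.002, 0.202, 0.979, -0.001]
wrist_force: [1.2, -0.0, 0.1]
opening: 0.003
grasp_force: 0.0
```

Request:
send_rows(dr=[[0,0,0],[0,0,0],[0,0,0],[0,0,0],[0,0,0],[0,0,0],[0,0,0],[0,0,0]], xyz=[[0,0,0],[0,-0.5,0],[0,-1.0,0],[0,-1.5,0],[0,-2.0,0],[0,-2.5,0],[0,-3.0,0],[0,-3.5,0]], jaw=[0,0,0,0,0,0,0,0])

```text
time_s: 4.15
eef_pos: [0.6305, 0.204, 0.0522]
eef_rot: [-0.0, 0.202, 0.979, -0.0]
wrist_force: [0.1, -0.4, -0.1]
opening: -0.001
grasp_force: 0.0
```

```bash
python3 - <<'E'
from h import *
o=ctrl.get_obs();d=o["eef_pos"]-[.5842,.0988,0];p=np.radians(-113.4)
print(d@[np.cos(p),np.sin(p),0],d@[-np.sin(p),np.cos(p),0],o["wrist_force"])
move((.5842,.0988,.052),156.6)
E
```

```text
-0.11494699300021159 0.000670170011015182 [ 0.1264605  -0.43560583 -0.13492125]
xyz cm [  0.08 -11.49   0.02] dr [-0.   -0.    0.01]
```

Request:
send_rows(dr=[[0,0,0],[0,0,0],[0,0,0],[0,0,0],[0,0,0],[0,0,0],[0,0,0],[0,0,0]], xyz=[[0,-0.3,0],[0,-0.6,0],[0,-0.9,0],[0,-1.2,0],[0,-1.5,0],[0,-1.7,0],[0,-1.8,0],[0,-1.8,0]], jaw=[0,0,0,0,0,0,0,0])

```text
time_s: 5.15
eef_pos: [0.6234, 0.1877, 0.0523]
eef_rot: [-0.0, 0.202, 0.979, -0.0]
wrist_force: [-0.1, 2.3, 0.4]
opening: 0.004
grasp_force: 0.8
```

Request:
send_rows(dr=[[0,0,0],[0,0,0],[0,0,0],[0,0,0],[0,0,0],[0,0,0],[0,0,0],[0,0,0]], xyz=[[0,-0.1,0],[0,-0.15,0],[0,-0.2,0],[0,-0.25,0],[0,-0.3,0],[0,-0.3,0],[0,-0.3,0],[0,-0.3,0]], jaw=[0,0,0,0,0,0,0,0])

```text
time_s: 6.15
eef_pos: [0.6223, 0.185, 0.0523]
eef_rot: [0.0, 0.202, 0.979, -0.0]
wrist_force: [0.5, 1.4, 0.0]
opening: 0.002
grasp_force: 1.2
```

```bash
python3 - <<'E'
from h import *
o=ctrl.get_obs();d=o["eef_pos"]-[.5842,.0988,0];p=np.radians(-113.4)
print(d@[np.cos(p),np.sin(p),0],d@[-np.sin(p),np.cos(p),0],o["wrist_force"])
c=ctrl.calibration("wrist");i=ctrl.camera("wrist")[:,:,::-1]
np.savez("w2",K=c["camera_matrix"],T=c["world_from_camera"])
cv2.imwrite("pics/w2.png",cv2.resize(i,None,fx=1.5,fy=1.5,interpolation=cv2.INTER_CUBIC))
E
```

```text
-0.0942748980565373 0.0007315198734132275 [0.49214793 1.39338285 0.04788002]
```

View pics/w2.png

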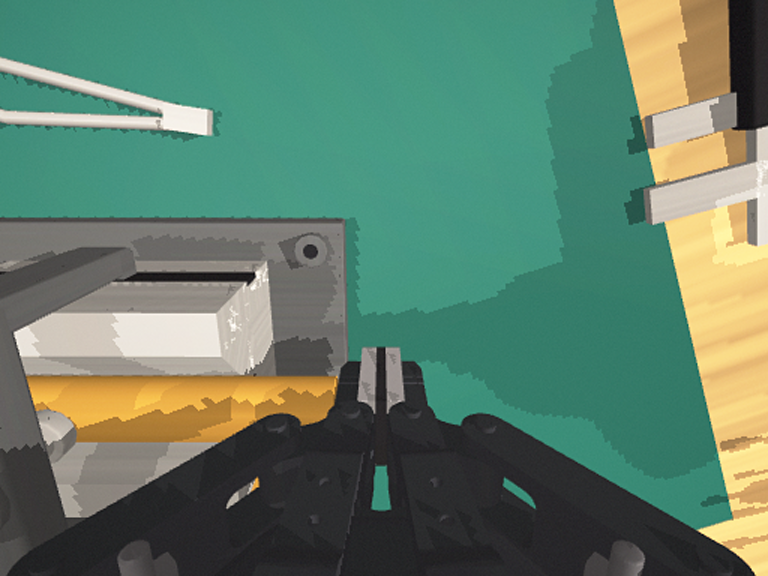

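The finger's back (338,400) is touching the rod tail, with only sliding force. I keep pushing in small steps until the force jumps.

Request:
send_rows(dr=[[0,0,0],[0,0,0],[0,0,0],[0,0,0],[0,0,0],[0,0,0],[0,0,0],[0,0,0]], xyz=[[0,-0.05,0],[0,-0.1,0],[0,-0.15,0],[0,-0.2,0],[0,-0.25,0],[0,-0.3,0],[0,-0.3,0],[0,-0.3,0]], jaw=[0,0,0,0,0,0,0,0])

```text
time_s: 7.2
eef_pos: [0.6222, 0.1843, 0.0528]
eef_rot: [0.001, 0.202, 0.979, 0.002]
wrist_force: [3.9, 10.4, -2.5]
opening: -0.003
grasp_force: 5.8
```

Request:
send_rows(dr=[[0,0,0],[0,0,0],[0,0,0],[0,0,0],[0,0,0],[0,0,0],[0,0,0],[0,0,0]], xyz=[[0,-0.1,0],[0,-0.2,0],[0,-0.2,0],[0,-0.2,0],[0,-0.2,0],[0,-0.2,0],[0,-0.2,0],[0,-0.2,0]], jaw=[0,0,0,0,0,0,0,0])

```text
time_s: 8.2
eef_pos: [0.6224, 0.1841, 0.0536]
eef_rot: [0.002, 0.202, 0.979, 0.003]
wrist_force: [6.8, 16.0, -2.2]
opening: -0.0
grasp_force: 9.2
```

```bash
python3 - <<'E'
from h import *
o=ctrl.get_obs();print(o["q"])
move((.642,.235,.052),156.6)
E
```

```text
[ 0.1028372   0.56071878  1.53299252  0.0054851   1.04135252 -1.06359268]
xyz cm [0.22 5.45 0.2 ] dr [0.07 0.03 0.01]
```

The rod is hard against the stop: 17 N with no further travel. I back off, rise and turn for the screw grasp, then look.

Request:
send_rows(dr=[[0,0,0],[0,0,0],[0,0,0],[0,0,1.7],[0,0,3.4],[0,0,5.1],[0,0,6.8],[0,0,8.5]], xyz=[[0,2,0],[0,4,-1],[0,5,-5],[0,5,-9],[0,3,-13],[0,0,-15],[0.1,-3.5,-15],[0.2,-7,-15]], jaw=[0,0,0,10,30,50,50,50])

```text
time_s: 9.2
eef_pos: [0.5902, 0.1158, 0.2026]
eef_rot: [0.0, 0.607, 0.795, -0.001]
wrist_force: [0.1, -0.5, -0.2]
opening: 0.499
grasp_force: 0.0
```

```bash
python3 - <<'E'
from h import *
o=ctrl.get_obs();print(o["q"])
move((.5835,.099,.200),95,o)
E
```

```text
[-2.68281418e-03  2.83889542e-01  1.58236527e+00 -1.34087345e-03
  1.27570833e+00 -2.69776174e-01]
xyz cm [-1.44 -1.1   0.26] dr [-0.01  0.01  1.72]
```

Request:
send_rows(dr=[[0,0,0.8],[0,0,1.7],[0,0,1.7],[0,0,1.7],[0,0,1.7],[0,0,1.7],[0,0,1.7],[0,0,1.7]], xyz=[[-0.7,-0.5,0],[-1.4,-1.1,0.2],[-1.4,-1.1,0.2],[-1.4,-1.1,0.2],[-1.4,-1.1,0.2],[-1.4,-1.1,0.2],[-1.4,-1.1,0.2],[-1.4,-1.1,0.2]], jaw=[50,50,50,50,50,50,50,50])

```text
time_s: 10.2
eef_pos: [0.5839, 0.1007, 0.2003]
eef_rot: [-0.0, 0.673, 0.74, -0.0]
wrist_force: [-0.5, -0.1, 0.4]
opening: 0.501
grasp_force: 0.0
```

```bash
python3 - <<'E'
from h import *
o=ctrl.get_obs();print(o["q"],o["eef_pos"])
move((.5835,.099,.124),95,o)
c=ctrl.calibration("wrist");i=ctrl.camera("wrist")[:,:,::-1].copy()
np.savez("w3",K=c["camera_matrix"],T=c["world_from_camera"])
s=2;im=cv2.resize(i,None,fx=1.5,fy=1.5,interpolation=cv2.INTER_CUBIC)
q=lambda p:np.int32(np.round((proj(c,p)+.5)*1.5-.5))
O=np.array([.5835,.099,0]);b=np.radians(-85);bx=np.array([np.cos(b),np.sin(b),0]);by=np.array([-bx[1],bx[0],0])
for z,col in((.134,(0,0,255)),(.108,(255,0,0))):
    cv2.polylines(im,[np.array([q(O+[0,0,z]+bx*a*.022+by*e*.005) for a,e in((1,1),(1,-1),(-1,-1),(-1,1))])],True,col,1)
p=np.radians(-113.4);ex=np.array([np.cos(p),np.sin(p),0]);ey=np.array([-ex[1],ex[0],0]);O=np.array([.5842,.0988,0])
for x in(.05,):cv2.line(im,tuple(q(O+ex*x+ey*.01+[0,0,.059]).tolist()),tuple(q(O+ex*x-ey*.01+[0,0,.059]).tolist()),(255,0,255),1)
cv2.imwrite("pics/w3.png",im)
E
```

```text
[-2.94224312e-02  2.66887480e-01  1.60855314e+00 -2.33107691e-05
  1.26618786e+00 -1.24919180e-01] [0.58393297 0.10065865 0.20029685]
xyz cm [-0.16 -0.06  7.63] dr [-0.    0.    0.08]
```

View pics/w3.png

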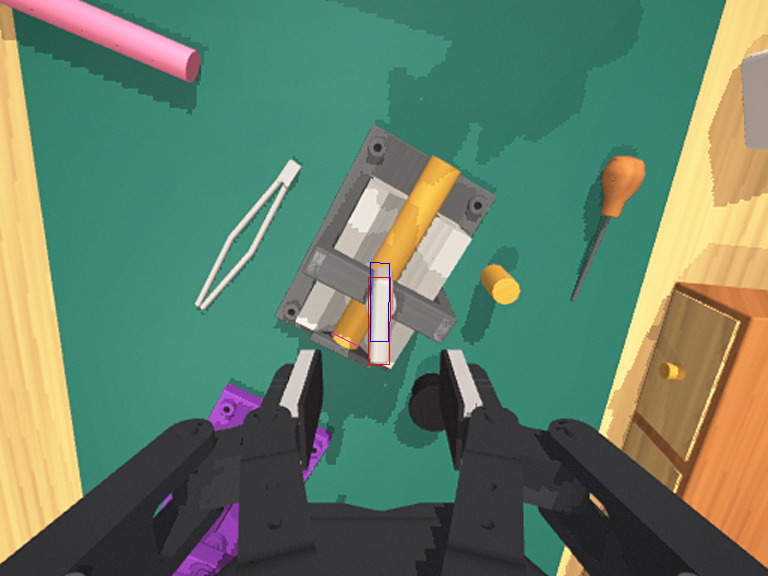

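The blade (372-388, 268-365) sits aligned and centred between the pads, and the rod nose (345,345) is at the stop. I descend and grip.

Request:
send_rows(dr=[[0,0,0],[0,0,0],[0,0,0],[0,0,0],[0,0,0],[0,0,0],[0,0,0],[0,0,0]], xyz=[[-0.1,0,2],[-0.1,0,4.5],[-0.1,0,6.5],[-0.1,0,7.6],[-0.1,0,7.6],[-0.1,0,7.6],[-0.1,0,7.6],[-0.1,0,7.6]], jaw=[50,50,50,50,50,0,0,0])

```text
time_s: 11.25
eef_pos: [0.5843, 0.0995, 0.1254]
eef_rot: [0.0, 0.673, 0.74, 0.0]
wrist_force: [-3.9, -0.7, 5.8]
opening: 0.136
grasp_force: 58.6
```

Request:
send_rows(dr=[[0,0,0],[0,0,0],[0,0,0],[0,0,0],[0,0,0],[0,0,0],[0,0,0],[0,0,0]], xyz=[[0,0,0],[0,0,0],[0,0,0],[0,0,0],[0,0,0],[0,0,0],[0,0,0],[0,0,0]], jaw=[0,0,0,0,0,0,0,0])

```text
time_s: 12.25
eef_pos: [0.5844, 0.0995, 0.1254]
eef_rot: [0.0, 0.673, 0.74, 0.0]
wrist_force: [-3.8, -0.4, 5.5]
opening: 0.14
grasp_force: 58.7
```

```bash
python3 - <<'E'
from h import *
o=ctrl.get_obs();print(o["q"][5],o["torque"],o["wrist_force"],o["eef_pos"],rot(o).as_matrix().round(4)[:,0])
E
```

```text
-0.12652012317934974 [-0.0397897   0.57941879 -0.02417136] [-3.7962189  -0.39141797  5.5432037 ] [0.58436598 0.09952762 0.12539563] [-9.510e-02  9.955e-01 -2.000e-04]
```

Request:
send_rows(dr=[[0,0,1.5],[0,0,3.1],[0,0,4.7],[0,0,6.3],[0,0,7.9],[0,0,9.5],[0,0,11],[0,0,12.5]], xyz=[[0,0,0],[0,0,0.01],[0,0,0.01],[0,0,0.02],[0,0,0.03],[0,0,0.03],[0,0,0.04],[0,0,0.04]], jaw=[0,0,0,0,0,0,0,0])

```text
time_s: 13.25
eef_pos: [0.585, 0.0991, 0.1251]
eef_rot: [0.001, 0.985, 0.175, 0.001]
wrist_force: [-0.2, -2.0, 4.0]
opening: 0.138
grasp_force: 58.6
```

Request:
send_rows(dr=[[0,0,1.5],[0,0,3.1],[0,0,4.7],[0,0,6.3],[0,0,7.9],[0,0,9.5],[0,0,11],[0,0,12.5]], xyz=[[0,0,0],[0,0,0.01],[0,0,0.01],[0,0,0.02],[0,0,0.03],[0,0,0.03],[0,0,0.04],[0,0,0.04]], jaw=[0,0,0,0,0,0,0,0])

```text
time_s: 14.25
eef_pos: [0.5848, 0.0984, 0.1246]
eef_rot: [0.001, 0.888, -0.46, 0.001]
wrist_force: [-2.0, -4.6, 4.9]
opening: 0.142
grasp_force: 58.8
```

```bash
python3 - <<'E'
from h import *
o=ctrl.get_obs();x=rot(o).as_matrix()[:,0];print(o["q"],o["torque"],o["wrist_force"],o["eef_pos"],np.degrees(np.arctan2(x[1],x[0])))
E
```

```text
[-3.22972465e-02  3.58133150e-01  1.65909462e+00 -2.24246336e-03
  1.12251271e+00  2.49651788e+00] [-0.82127218  0.43280637  0.03940308] [-1.95302588 -4.62473461  4.89271005] [0.58479878 0.09836112 0.12464303] -54.834874156822366
```

Gripped and turned; about 58° left. I regrip with a half turn of the wrist to stay in range of the last joint.

Request:
send_rows(dr=[[0,0,0],[0,0,0],[0,0,0],[0,0,0],[0,0,-1],[0,0,-2.5],[0,0,-4],[0,0,-5.5]], xyz=[[0,0,0],[0,0,0],[0,0,-2],[0,0,-4.5],[0,0,-5.5],[0,0,-5.5],[0,0,-5.5],[0,0,-5.5]], jaw=[50,50,50,50,50,50,50,50])

```text
time_s: 15.25
eef_pos: [0.5846, 0.0998, 0.1802]
eef_rot: [-0.0, 0.983, -0.184, 0.001]
wrist_force: [0.2, -0.1, -0.1]
opening: 0.499
grasp_force: 0.0
```

Request:
send_rows(dr=[[0,0,-1.6],[0,0,-3.2],[0,0,-4.8],[0,0,-6.4],[0,0,-8],[0,0,-9.6],[0,0,-11.2],[0,0,-12.5]], xyz=[[0,0,0],[0,0,0],[0,0,0],[0,0,0],[0,0,0],[0,0,0],[0,0,0],[0,0,0]], jaw=[50,50,50,50,50,50,50,50])

```text
time_s: 16.25
eef_pos: [0.5846, 0.0998, 0.1801]
eef_rot: [0.0, 0.892, 0.452, 0.001]
wrist_force: [-0.6, -0.2, -0.0]
opening: 0.501
grasp_force: 0.0
```

Request:
send_rows(dr=[[0,0,-1.6],[0,0,-3.2],[0,0,-4.8],[0,0,-6.4],[0,0,-8],[0,0,-9.6],[0,0,-11.2],[0,0,-12]], xyz=[[0,0,0],[0,0,0],[0,0,0],[0,0,0],[0,0,0],[0,0,0],[0,0,0],[0,0,0]], jaw=[50,50,50,50,50,50,50,50])

```text
time_s: 17.25
eef_pos: [0.5846, 0.0998, 0.1801]
eef_rot: [0.001, 0.456, 0.89, 0.0]
wrist_force: [0.2, -0.2, -0.0]
opening: 0.499
grasp_force: 0.0
```

```bash
python3 - <<'E'
from h import *
o=ctrl.get_obs();print(o["q"],o["eef_pos"]);move((.5845,.099,.124),125,o)
c=ctrl.calibration("wrist");i=ctrl.camera("wrist")[:,:,::-1].copy()
cv2.imwrite("pics/w4.png",cv2.resize(i,None,fx=1.5,fy=1.5,interpolation=cv2.INTER_CUBIC))
E
```

```text
[-3.10204489e-02  2.88875360e-01  1.62464808e+00  1.81232607e-04
  1.22628301e+00 -6.54854774e-01] [0.58458792 0.09976788 0.18011489]
xyz cm [-0.05 -0.06  5.61] dr [0.01 0.01 0.12]
```

View pics/w4.png

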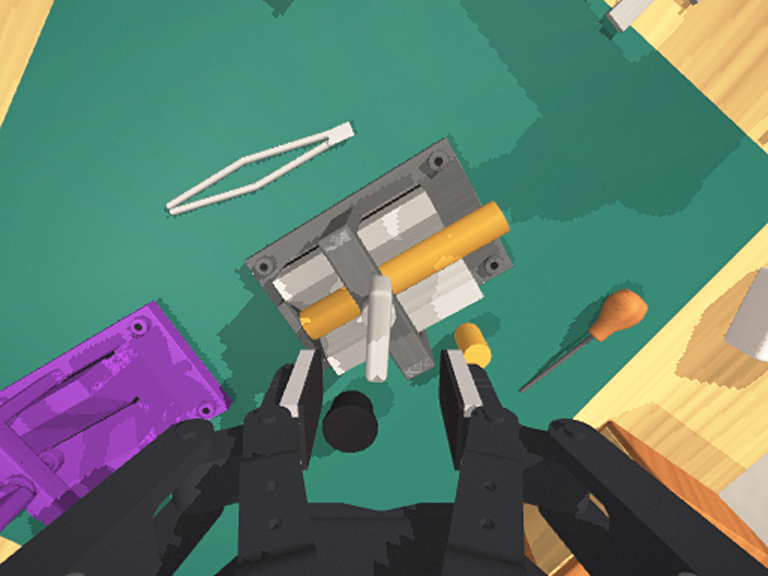

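The blade (370-388, 277-380) is between the pads within a few degrees, and the nose (305,325) is still at the stop plate. I descend and grip.

Request:
send_rows(dr=[[0,0,0],[0,0,0],[0,0,0],[0,0,0],[0,0,0],[0,0,0],[0,0,0],[0,0,0]], xyz=[[-0.05,-0.05,2],[-0.05,-0.05,4],[-0.05,-0.05,5.5],[-0.05,-0.05,5.5],[-0.05,-0.05,5.5],[-0.05,-0.05,5.5],[-0.05,-0.05,5.5],[-0.05,-0.05,5.5]], jaw=[50,50,50,50,0,0,0,0])

```text
time_s: 18.3
eef_pos: [0.5843, 0.0987, 0.1243]
eef_rot: [0.001, 0.458, 0.889, 0.0]
wrist_force: [-2.4, -1.0, 4.4]
opening: 0.139
grasp_force: 58.9
```

Request:
send_rows(dr=[[0,0,1],[0,0,2],[0,0,3],[0,0,4],[0,0,5],[0,0,6],[0,0,7],[0,0,7.5]], xyz=[[0,0,0],[0,0,0.01],[0,0,0.01],[0,0,0.01],[0,0,0.02],[0,0,0.02],[0,0,0.02],[0,0,0.02]], jaw=[0,0,0,0,0,0,0,0])

```text
time_s: 19.3
eef_pos: [0.5844, 0.0987, 0.1242]
eef_rot: [0.001, 0.764, 0.645, 0.0]
wrist_force: [-2.3, -1.3, 6.8]
opening: 0.138
grasp_force: 59.1
```

```bash
cat > s.py <<'E'
from h import *
o=ctrl.get_obs();x=rot(o).as_matrix()[:,0];print(o["time_s"],o["q"][5],o["torque"].round(3),o["wrist_force"].round(1),o["eef_pos"].round(4),np.degrees(np.arctan2(x[1],x[0])),o["grasp_force"],o["opening"])
E
python3 s.py
```

```text
19.3 0.1362554830876355 [-0.19   0.42   0.062] [-2.3 -1.3  6.8] [0.5844 0.0987 0.1242] 80.3332661531044 59.08823847770691 0.13805075957631083
```

Request:
send_rows(dr=[[0,0,0.4],[0,0,0.8],[0,0,1.2],[0,0,1.6],[0,0,2.0],[0,0,2.3],[0,0,2.3],[0,0,2.3]], xyz=[[0,0,0],[0,0,0],[0,0,0],[0,0,0.01],[0,0,0.01],[0,0,0.01],[0,0,0.01],[0,0,0.01]], jaw=[0,0,0,0,0,0,0,0])

```text
time_s: 20.3
eef_pos: [0.5844, 0.0987, 0.1242]
eef_rot: [0.0, 0.835, 0.55, 0.0]
wrist_force: [-2.3, -1.2, 6.4]
opening: 0.137
grasp_force: 59.2
```

```bash
python3 s.py
```

```text
20.3 0.3747287529780819 [-0.288  0.423  0.108] [-2.3 -1.2  6.4] [0.5844 0.0987 0.1242] 66.67167661740676 59.159987568855286 0.13665240063532685
```

Request:
send_rows(dr=[[0,0,0.2],[0,0,0.4],[0,0,0.6],[0,0,0.6],[0,0,0.6],[0,0,0.6],[0,0,0.6],[0,0,0.6]], xyz=[[0,0,0],[0,0,0],[0,0,0],[0,0,0],[0,0,0],[0,0,0],[0,0,0],[0,0,0]], jaw=[0,0,0,0,0,0,0,0])

```text
time_s: 21.3
eef_pos: [0.5844, 0.0987, 0.1242]
eef_rot: [0.001, 0.852, 0.523, 0.0]
wrist_force: [-2.8, -1.6, 5.7]
opening: 0.133
grasp_force: 59.2
```

```bash
python3 s.py
```

```text
21.3 0.4371656299084069 [-0.204  0.474  0.327] [-2.8 -1.6  5.7] [0.5844 0.0987 0.1242] 63.106369881921985 59.15317475795746 0.13324739923145332
```

Request:
send_rows(dr=[[0,0,0.2],[0,0,0.4],[0,0,0.5],[0,0,0.5],[0,0,0.5],[0,0,0.5],[0,0,0.5],[0,0,0.5]], xyz=[[0,0,0],[0,0,0],[0,0,0],[0,0,0],[0,0,0],[0,0,0],[0,0,0],[0,0,0]], jaw=[0,0,0,0,0,0,0,0])

```text
time_s: 22.3
eef_pos: [0.5844, 0.0987, 0.1242]
eef_rot: [0.001, 0.865, 0.501, 0.0]
wrist_force: [-2.2, -1.4, 6.7]
opening: 0.14
grasp_force: 59.1
```

```bash
python3 s.py
```

```text
22.3 0.48916631215030487 [-0.254  0.441  0.608] [-2.2 -1.4  6.7] [0.5844 0.0987 0.1242] 60.1309745683081 59.14699852466583 0.13970744990037204
```

Torque has risen to 0.6 Nm with the turn blocked at the expected yaw of about 66.6°, so it is seated. I back off to yaw 156.6°, i.e. -96.5° from the wound-up command.

Request:
send_rows(dr=[[0,0,-1],[0,0,-2.1],[0,0,-3.3],[0,0,-4.5],[0,0,-5.7],[0,0,-6.9],[0,0,-8],[0,0,-9]], xyz=[[0,0,0],[0,0,0],[0,0,0],[0,0,-0.01],[0,0,-0.02],[0,0,-0.02],[0,0,-0.03],[0,0,-0.03]], jaw=[0,0,0,0,0,0,0,0])

```text
time_s: 23.3
eef_pos: [0.5843, 0.0987, 0.1243]
eef_rot: [0.001, 0.543, 0.84, 0.0]
wrist_force: [-1.6, -0.9, 6.3]
opening: 0.137
grasp_force: 59.0
```

Request:
send_rows(dr=[[0,0,-1.2],[0,0,-2.4],[0,0,-3.6],[0,0,-4.8],[0,0,-5.8],[0,0,-6.6],[0,0,-7.1],[0,0,-7.1]], xyz=[[0,0,0],[0,0,0],[0,0,-0.01],[0,0,-0.01],[0,0,-0.02],[0,0,-0.02],[0,0,-0.02],[0,0,-0.02]], jaw=[0,0,0,0,0,0,0,0])

```text
time_s: 24.3
eef_pos: [0.5843, 0.0987, 0.1245]
eef_rot: [0.001, 0.202, 0.979, -0.0]
wrist_force: [-2.1, -2.2, 5.3]
opening: 0.14
grasp_force: 58.9
```

Request:
send_rows(dr=[[0,0,0],[0,0,0],[0,0,0],[0,0,0],[0,0,0],[0,0,0],[0,0,0],[0,0,0]], xyz=[[0,0,0],[0,0,0],[0,0,0],[0,0,0],[0,0,0],[0,0,0],[0,0,0],[0,0,0]], jaw=[0,0,0,0,0,0,0,0])

```text
time_s: 25.3
eef_pos: [0.5843, 0.0987, 0.1245]
eef_rot: [0.001, 0.202, 0.979, -0.0]
wrist_force: [-2.6, -1.2, 6.0]
opening: 0.14
grasp_force: 58.9
```

```bash
python3 s.py; python3 - <<'E'
from h import *
i=ctrl.camera("wrist")[:,:,::-1]
cv2.imwrite("pics/w5.png",cv2.resize(i,None,fx=1.5,fy=1.5,interpolation=cv2.INTER_CUBIC))
E
```

```text
25.3 -1.1958932592094191 [-0.204  0.376 -0.009] [-2.6 -1.2  6. ] [0.5843 0.0987 0.1245] 156.65726816227235 58.94580960273743 0.13976625241991353
```

View pics/w5.png

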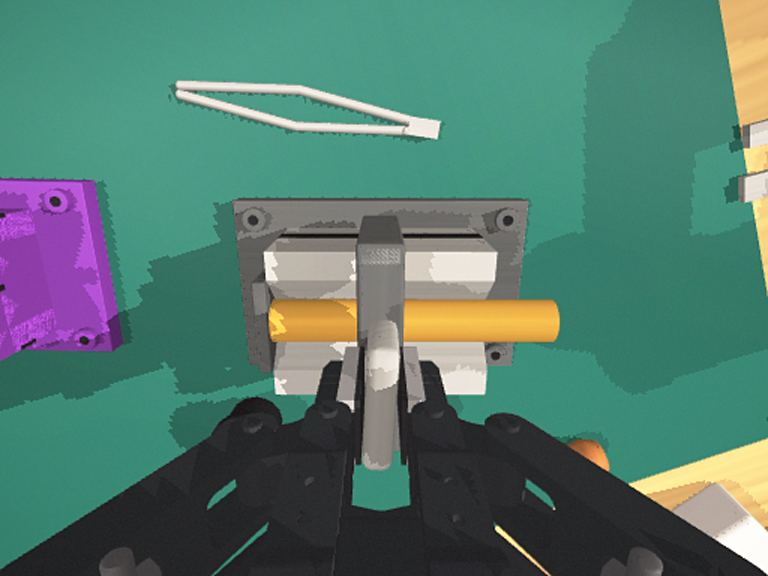

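The blade (380,330-465) is held square across the V between the pads, and the nose (268,320) is flush with the stop plate. I hand in.

```bash
python3 -c "
from bench import ctrl
print(ctrl.hand_in())"
```

```text
the job is handed in; nothing more can be done
None
```

I pushed the rod up against the stop, screwed the thumbscrew down until it seated, backed it off a quarter turn and handed in at about 25 s with it still gripped; hand-in returned no verdict.

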